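Clamp the reglued chalkboard duster in the screw press

ROBOT

A 7-joint arm with a two-finger parallel gripper is mounted at the origin on a cart in front of the work surface, level with it; the furniture and walls round the work are solid. World frame = base frame: x ahead of the robot, y to its left, z up, the work surface at z = 0. Lengths are in m, angles in rad, forces in N, time in s.
With the tool pointing down it reaches from about 0.425 to 0.925 m from the base axis. Payload 6.8 kg.
Tool frame: the origin (TCP) lies on the front face of the gripper's body, between the roots of the fingers; the fingertips stand 73 mm ahead of it and the grasp point (between the pads) lies 54 mm ahead of it (env.nose_length is the distance from the TCP to the fingertips, in m); z points along the fingers, y is the direction in which the jaws open and shut (so a half turn about z gives the same grasp; the last joint's range is limited). The gripper opens to 85 mm and grips with 20 to 120 N. Pads are 22 mm wide; open, the fingers measure 114 mm over their backs; the gripper's body (76 mm by 85 mm) begins 54 mm behind the grasp point. The pads swing forward as they close: fully open they stand 13 mm farther back than shut.
Start: joints at [-1.279, 0.477, 0.022, 1.555, -0.011, 1.109, -0.083], TCP at [0.263, 0.622, 0.304] pointing down, gripper open.
Joint ranges: [-2.96, 2.96], [-0.34, 2.1], [-1.41, 1.46], [0.24, 2.44], [-1.37, 4.51], [0.17, 1.92], [-2.96, 2.96]. Speed limits (rad/s): [2.39, 2.39, 3.14, 3.14, 3.14, 3.14, 3.14].

INTERFACE

Orientations are given as a unit quaternion [w, x, y, z].
In Python, from cell import env, kin, camera, calibration, job gives the robot as it stands. The module is installed in compiled form; this text tells all that it offers. Calls block until the motion is done:
- env.reach(position, orientation): joint-space move of the TCP to a pose.
- env.movel(position, velocity=0.15, rot=None, stop_force=None): straight line of the TCP; rot=None keeps the orientation; velocity is the mean speed in m/s. With stop_force (N) it stops when the force on the tool has changed by that much, and returns True; else False.
- env.goto_joints(angles): joint-space move.
- env.grip(opening, f_grip=None): finger opening in m; f_grip is the grip in N (None keeps the last); returns when the fingers have stopped.
- env.dwell(seconds).
- kin.inverse_kinematics(position, orientation): joint angles nearest the present ones, or None.
- env.get_state(): the state.
- camera(name): name is "side" or "top" or "wrist"; returns (picture, depth): 420x560x3 uint8, blue, green, red; 420x560 float32, m along the optical axis (not along the pixel's ray), 0 where there is no reading.
- calibration(name): a dict with "fx", "fy", "cx", "cy" (pixels), "rvec" (rotation vector, rad) and "tvec" (3), from world to camera coordinates, as OpenCV has them. Camera axes: x right, y down, z forward; pixel columns grow to the right and rows downward; lengths in m; the calibration is good to about 2 mm. A picture is of the moment at which its call begins: read the wrist's pose just before it. calibration takes no time and is no camera call; for the wrist camera it gives the pose at the moment of the call.
A pose or a line that the arm cannot do raises env.PlanningError and nothing moves.
- job.job_done(): hands the job in, once; it reports no verdict.
The state is a dict: "time": time; "qpos": joint angles; "joint_velocities": joint speeds; "joint_torque": joint torques, N m; "tcp_pos": TCP position; "orientation": TCP orientation; "force": force on the tool from outside, world axes, zero at the start; "torque": the same for the moment, N m; "opening": finger opening in m.
Only numpy, scipy, OpenCV 4.12 (cv2) and the standard library are available. Lean on these libraries where they do the work, as an engineer would, in place of code of your own. Each camera call takes 0.05 s, during which the arm holds its last target. There are 200 camera calls.

TASK

The felt of the menu-board duster has just been reglued. Lay the duster felt down along the bed of the small green screw press and slide it under the pad until one end is right up against the wooden end stop, centred and square on the bed; then wind the crank clockwise until the pad meets the duster, snug it up by feel to about 45 N of clamping force without ever crushing it, and let go so that the press holds it. Leave the other things on the counter as they stand.

Things in the scene. Friction and masses are not known exactly. Their poses are not given: they have to be found in the camera images.
- duster: Chalkboard duster, a box 104 (its x) x 29 (its y) x 26 mm tall, 0.06 kg, light wooden back on top of dark felt. Origin at the centre of its underside, z up. Either end may go to the stop.
- press: Small green screw press, fixed to the counter. Origin on the counter under the screw axis, z up. Its light wooden bed is 14 mm high, 60 mm wide (its x -30 to 30) and runs along its y from -42 mm to the open end at +112 mm. A wooden end stop (36 mm wide, 16 mm above the bed) has its face at y = -22 mm, looking to +y.
- seat (a point): Point on the bed where the underside's centre of a seated duster belongs: length along the press's y, one end against the stop. In the press's frame x = 0, y = 30, z = 14 mm.
- screw_axis (a point): Underside of the press's arm on the screw axis, 76 mm above the counter (boss underside 72, tops 98 to 102 mm). The column stands at the press's x = 54 to 78, y = -12 to 12 mm; the arm is 22 mm wide, 29 mm at the round boss. A hand that holds or pushes the duster by its +y end passes clear of the arm.
- press_screw: Screw with all it carries (crank, spring foot, rubber pad 28 mm across). Origin on the screw axis at the underside of the crank's hub: 120 mm above the counter at crank value 0, 6 mm lower per radian. The pad's underside is 61.5 to 70.5 mm below it, different each time and reported nowhere: feel for it. From touching on, a spring adds about 25 N per mm, 140 N per radian.
- press_crank (a joint): Crank angle, rad, clockwise from above, lowers the pad; starts at 0 to 0.5, meets the duster between 1.5 and 3.1. At 0 the arm points 0.9 rad clockwise of the press's +x. Free turning takes 0.55 N m, 9 N at the knob. Each further 1 N at the knob, pushed squarely, is 10 N at the pad: good is 25 to 70 N at the pad, 2.5 to 7 N over free turning; 90 N crushes. The screw stays where left.
- shelf_post (a point): Front face of the fixed, floor-to-ceiling shelf post, 76 mm wide, that stands on the counter between the duster and the press; carry things past it on the robot's side. The shelf boards on either side begin 43 mm farther back, 320 mm above the counter.
- knob_mid (a point): Point on the axis of the crank's upright, freely spinning dark wooden knob, 60 mm from the screw axis. The knob is 18 mm across and 48 mm tall: it reaches 28 mm below this point (there begins the steel crank arm) and 20 mm above it. It sinks with the screw, 6 mm per radian.
- tea_tin: Round green tea tin with a cream lid, 69 mm across, 89 mm tall; bystander, origin under its centre.
- espresso_cup: White espresso cup with a green band, 63x88x51 mm; bystander, origin under its middle.
- tumbler: Teal glass tumbler, 68 mm across, 84 mm tall; bystander, origin under its centre.
- pepper_mill: Dark wooden pepper mill, 58 mm across, 170 mm tall; bystander, origin under its centre.
- creamer: Clear glass creamer with a metal handle, 80x120x113 mm; bystander, origin under its middle.
Mind the look-alikes: they are no part of the job. There is more than one size of the duster; the job needs the larger.

How it is judged:
By the outcome, as a careful person would: the job done as asked, in the order asked, and still so for the second after the job is handed in, with the robot touching nothing.
It also fails if it takes over 67 s, if anything falls off the work surface, if the arm or the gripper's body presses on something with over 40 N, if the wrist force passes 120 N, or if a joint passes its speed limit or range.

## Working session

There is one attempt and no reset: what is moved stays moved. The work goes in short steps, each a Python script; the robot and the scene stay as the last script left them, time stands still between calls to the robot, and variables do not carry over. Pictures are saved under pics/ and viewed, about 8 in all and at most 12, crops included, and the job is handed in when it is done.

```bash
mkdir -p pics; cat > h.py <<'E'
import numpy as np, cv2
from cell import env, kin, camera, calibration, job
def cal(n):
    c=calibration(n); R,_=cv2.Rodrigues(np.array(c["rvec"],float)); return c,R,np.array(c["tvec"],float).ravel()
def ray(c3,u,v,z):
    c,R,t=c3; d=R.T@np.array([(u-c["cx"])/c["fx"],(v-c["cy"])/c["fy"],1]); o=-R.T@t
    return o+d*(z-o[2])/d[2]
def proj(c3,P):
    c,R,t=c3; p=R@np.asarray(P,float)+t; return np.array([c["fx"]*p[0]/p[2]+c["cx"],c["fy"]*p[1]/p[2]+c["cy"]])
def cloud(c3,D):
    c,R,t=c3; v,u=np.indices(D.shape); P=np.stack([(u-c["cx"])/c["fx"]*D,(v-c["cy"])/c["fy"]*D,D],-1)
    W=(P-t)@R; W[D<=0]=np.nan; return W
E
python3 - <<'E'
from h import *
for n in("top","side"):
    c=cal(n); p,d=camera(n); cv2.imwrite(f"pics/{n}0.png",p); np.savez(f"pics/{n}0.npz",p=p,d=d)
    print(n,-c[1].T@c[2],c[0]["fx"], c[1][2])
print(env.get_state())
E
```

```text
top [ 0.21874058 -0.08299013  2.20021229] 512.1240305262346 [ 0.14831387  0.01517489 -0.98882391]
side [-0.09802293 -1.38147914  1.00429961] 531.559200171227 [ 0.35216589  0.78727701 -0.50613643]
{'time': 0.1, 'qpos': array([-1.27905213,  0.47772848,  0.02234005,  1.55633374, -0.01147279,
        1.10929259, -0.08308811]), 'joint_velocities': array([-0.0018372 , -0.00285618, -0.00042752, -0.00361754,  0.00052367,
        0.00110331,  0.00058472]), 'joint_torque': array([ 4.12257883e-03, -5.97754633e+01,  1.61326010e+00, -2.81951630e+01,
        1.27932394e-02,  4.99311107e-03,  6.80448039e-06]), 'tcp_pos': array([0.26260865, 0.62138207, 0.30302335]), 'orientation': array([-9.20762588e-05,  1.98570102e-01,  9.80086347e-01, -8.11764620e-04]), 'force': array([0.68846793, 0.12718974, 0.88453004]), 'torque': array([0.02691768, 0.01064896, 0.01698042]), 'opening': 0.08562597621758519}
```

View pics/top0.png

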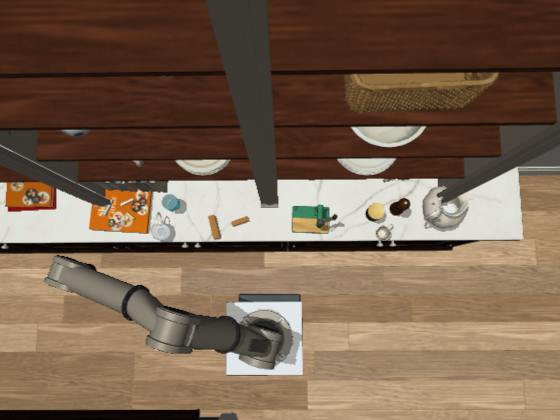

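View pics/side0.png

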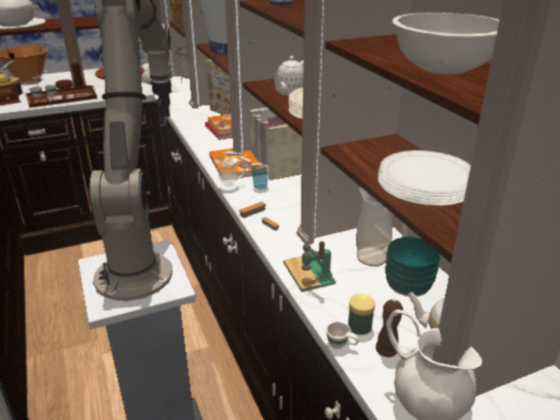

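Top view: two dusters, at (214,227) (long) and (240,221) (short). The press is at (312,219), the shelf post at (266,200), the tea tin at (376,212), the mill at (400,207), the cup at (384,233), the tumbler at (171,203) and the creamer at (161,228). Candidates for the job are (214,227) and (240,221); I'll measure both and check with a close crop.

```bash
python3 - <<'E'
from h import *
z=np.load("pics/top0.npz"); p,d=z["p"],z["d"]; c3=cal("top"); W=cloud(c3,d)
cv2.imwrite("pics/crop1.png",cv2.resize(p[180:245,195:345],None,fx=5.3,fy=5.3,interpolation=cv2.INTER_CUBIC))
hsv=cv2.cvtColor(p,cv2.COLOR_BGR2HSV)
for nm,u0,u1,zz in(("A",205,225,.026),("B",228,252,.02)):
    s=hsv[205:242,u0:u1]; m=((s[...,1]>90)&(s[...,2]>40)).astype(np.uint8)
    cs,_=cv2.findContours(m,0,2); k=max(cs,key=cv2.contourArea).reshape(-1,2)+[u0,205]
    pts=np.array([ray(c3,u,v,zz)[:2] for u,v in k],np.float32); r=cv2.minAreaRect(pts)
    print(nm,r, "zmed",np.nanmedian(W[205:242,u0:u1][m>0][:,2]))
for u,v in((266,200),(311,217),(322,210),(333,217),(266,206),(270,235),(300,227),(300,212)): print(u,v,W[v,u])
E
```

```text
A ((0.4681374430656433, 0.2095140814781189), (0.10169784724712372, 0.028105366975069046), 13.569994926452637) zmed 0.025316228673933516
B ((0.4923919141292572, 0.09894667565822601), (0.019218362867832184, 0.07326880842447281), 18.237348556518555) zmed 0.01996283266584793
266 200 [ 0.55905038 -0.01900834  0.15827501]
311 217 [ 0.50800969 -0.20813288  0.0105742 ]
322 210 [ 0.52572492 -0.24928603  0.09575611]
333 217 [ 0.48748873 -0.28760623  0.16137468]
266 206 [ 0.55350955 -0.01509694  0.03537526]
270 235 [ 0.43215793 -0.03099001  0.00184914]
300 227 [ 0.46426666 -0.16002373  0.01706465]
300 212 [ 0.53101772 -0.16127601  0.0040791 ]
```

View pics/crop1.png

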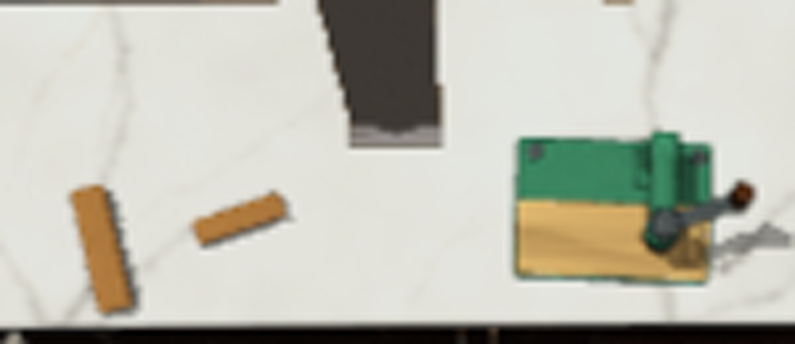

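Duster A at (214,227) measures 102x28 mm, so it is the larger one (104x29). B measures 73x19 and is the look-alike. The press opens to the left (+y) with its column at the back, and the knob is at about (335,217). Next: wrist-camera geometry and IK options.

```bash
cat >> h.py <<'E'
from scipy.spatial.transform import Rotation as Ro
def rot(a):  # tool down, tool x at world angle a
    c,s=np.cos(a),np.sin(a); q=Ro.from_matrix(np.array([[c,s,0],[s,-c,0],[0,0,-1]])).as_quat(); return np.array([q[3],q[0],q[1],q[2]])
def wcam():
    s=env.get_state(); q=s["orientation"]; T=Ro.from_quat([q[1],q[2],q[3],q[0]]).as_matrix()
    return s,T
E
python3 - <<'E'
from h import *
s,T=wcam(); c=cal("wrist"); print("cam in tool",T.T@(-c[1].T@c[2]-s["tcp_pos"]), "axes\n",(T.T@c[1].T).round(3),c[0]["fx"])
for d in(13.6,193.6): print(d,kin.inverse_kinematics([.505,.218,.15],rot(np.radians(d))))
for d in(90,270): 
  for P in ([.48,-.15,.1],[.43,-.23,.2],[.46,0,.2]):print(d,P,kin.inverse_kinematics(P,rot(np.radians(d))))
# green + wood outline in the top view
z=np.load("pics/top0.npz"); p=z["p"]; W=cloud(cal("top"),z["d"]); c3=cal("top")
h=cv2.cvtColor(p,cv2.COLOR_BGR2HSV); m=np.zeros(h.shape[:2],np.uint8); s=h[200:240,288:335]
m[200:240,288:335]=((s[...,0]>10)&(s[...,0]<28)&(s[...,1]>80)&(s[...,2]>100))
cs,_=cv2.findContours(m,0,2); k=max(cs,key=cv2.contourArea).reshape(-1,2)
pts=np.array([ray(c3,u,v,.014)[:2] for u,v in k],np.float32); print(cv2.minAreaRect(pts), pts.min(0),pts.max(0))
E
```

```text
cam in tool [ 0.07330933 -0.00106006 -0.06998635] axes
 [[ 0.    -0.957 -0.289]
 [ 1.     0.    -0.   ]
 [ 0.    -0.289  0.957]] 364.96178886785003
13.6 [-0.94008089  0.53050057  0.54473846  2.00945104 -0.41375542  0.71038745
 -1.47058931]
193.6 [-0.54492216  0.47249341  0.03027536  1.98305824 -0.021741    0.68634259
  1.30701816]
90 [0.48, -0.15, 0.1] [-0.36426512  0.62171767  0.70343276  2.14525    -0.70692381  0.61878805
  0.84726278]
90 [0.43, -0.23, 0.2] [-0.20562289  0.37417647  0.69859848  2.12640469 -0.35040961  0.75430349
  0.71821939]
90 [0.46, 0, 0.2] [-0.6265935   0.30236986  0.581908    2.18163035 -0.25061865  0.72073921
  0.1242154 ]
270 [0.48, -0.15, 0.1] [-0.66407554  1.02533606  1.25866831  2.15967383 -1.23318125  1.03971343
 -1.82659049]
270 [0.43, -0.23, 0.2] [-0.54832     0.69081951  1.27961787  2.14124016 -0.83744025  0.96410609
 -1.92577666]
270 [0.46, 0, 0.2] [-1.07927368  0.62918305  1.28534054  2.20116559 -0.79363675  0.91418625
 -2.4428465 ]
((0.473249226808548, -0.20261088013648987), (0.15540330111980438, 0.058854181319475174), 87.0199966430664) [ 0.44234166 -0.28050178] [ 0.5037442  -0.12569909]
```

```bash
python3 - <<'E'
from h import *
a=np.radians(13.6)
env.reach([.505-.03*np.cos(a),.218-.03*np.sin(a),.23],rot(a))
c3=cal("wrist"); p,d=camera("wrist"); cv2.imwrite("pics/w1.png",p); np.savez("pics/w1.npz",p=p,d=d)
W=cloud(c3,d); h=cv2.cvtColor(p,cv2.COLOR_BGR2HSV)
m=((h[...,0]<28)&(h[...,1]>90)&(h[...,2]>60)).astype(np.uint8)
cs,_=cv2.findContours(m,0,2)
for k in sorted(cs,key=cv2.contourArea)[-3:]:
    k=k.reshape(-1,2); pts=np.array([ray(c3,u,v,.026)[:2] for u,v in k],np.float32)
    print(k.min(0),k.max(0),cv2.minAreaRect(pts),np.nanmedian(W[k[:,1],k[:,0],2]))
s=env.get_state();print(s["time"],s["tcp_pos"],s["qpos"])
E
```

```text
[376 191] [469 222] ((0.49460649490356445, 0.1055326759815216), (0.020513514056801796, 0.07239507138729095), 19.095096588134766) 0.017167750439217595
[263 141] [299 267] ((0.4684990644454956, 0.2124262899160385), (0.10250023007392883, 0.027362851426005363), 14.366621017456055) 0.02441345948844814
[  0 207] [270 386] ((0.35642191767692566, 0.3065597414970398), (0.23990778625011444, 0.12448707222938538), 89.71434783935547) -0.9147193028137792
1.8583 [0.47579485 0.21214105 0.23007083] [-1.04588161  0.36160227  0.62779819  2.02615104 -0.28364534  0.83829951
 -1.58788997]
```

View pics/w1.png

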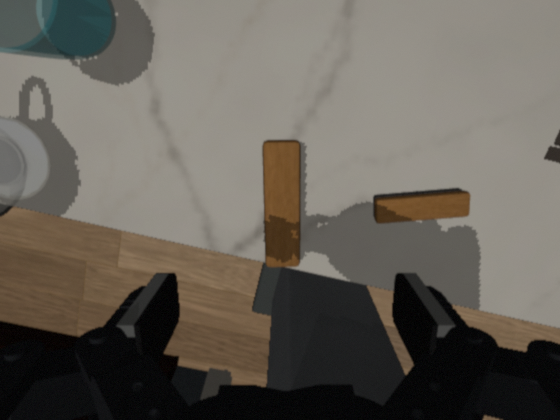

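Wrist view: the target duster is centred at pixel (281,203) and the look-alike at (422,206). Top and wrist agree within 3 mm. Before picking I'll take one quick look at the press from close above.

```bash
python3 - <<'E'
from h import *
q=rot(np.radians(87))
env.reach([.44,.02,.28],q)
env.movel([.455,-.17,.28],velocity=.25)
c3=cal("wrist"); p,d=camera("wrist"); cv2.imwrite("pics/w2.png",p); np.savez("pics/w2.npz",p=p,d=d,R=c3[1],t=c3[2])
W=cloud(c3,d); h=cv2.cvtColor(p,cv2.COLOR_BGR2HSV)
m=((h[...,0]>8)&(h[...,0]<28)&(h[...,1]>70)&(h[...,2]>70)&(abs(W[...,2]-.014)<.007)).astype(np.uint8)
cs,_=cv2.findContours(m,0,2); k=max(cs,key=cv2.contourArea).reshape(-1,2)
pts=np.array([ray(c3,u,v,.014)[:2] for u,v in k],np.float32); print(k.min(0),k.max(0),cv2.minAreaRect(pts),cv2.boxPoints(cv2.minAreaRect(pts)))
mk=(W[...,2]>.135)&(W[...,2]<.2)&(W[...,0]>.4)&(W[...,1]<-.18)
print("knob",np.nanmedian(W[mk],0),mk.sum(),np.nanmax(W[mk][:,2])) 
s=env.get_state();print(s["time"],s["tcp_pos"],s["qpos"])
E
```

```text
[275 131] [340 284] ((0.4729835093021393, -0.20044460892677307), (0.1534532606601715, 0.05971773713827133), 87.23412322998047) [[ 0.439457   -0.27564102]
 [ 0.4991052  -0.2785227 ]
 [ 0.50651    -0.1252482 ]
 [ 0.44686183 -0.12236652]]
knob [ 0.48700275 -0.28512094  0.13759352] 366 0.15150938658166635
4.1083 [ 0.4551681  -0.16832039  0.27971041] [-0.32415086  0.21337194  0.63729866  2.05572335 -0.15957913  0.92050213
  0.34942016]
```

View pics/w2.png

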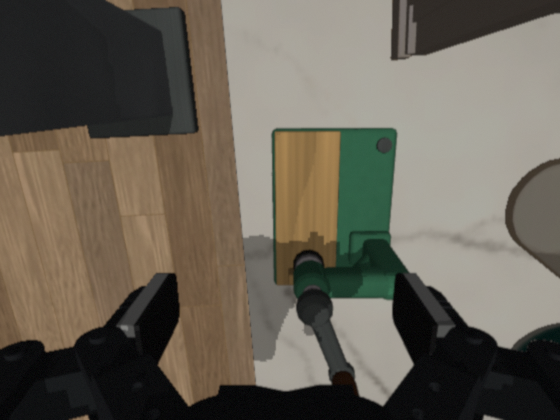

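Wrist view: bed wood spans pixels (275..340, 131..284), hub at (315,305), knob at (345,383). The bed pose agrees with the top view within 2 mm and 0.2°. Press origin is about (0.4714,-0.2365), yaw -2.87°, crank about 0.3. Now pick and lay.

```bash
cat >> h.py <<'E'
PSI=np.radians(-2.87); PO=np.array([.4714,-.2365]); PX=np.array([np.cos(PSI),np.sin(PSI)]); PY=np.array([-PX[1],PX[0]])
def pw(x,y,z): return np.array([*(PO+x*PX+y*PY),z])
def st(l=""):
    s=env.get_state(); dx=s["tcp_pos"][:2]-PO; print(l,round(s["time"],2),s["tcp_pos"].round(4),"press",(dx@PX).round(4),(dx@PY).round(4),"F",s["force"].round(2),"open",round(s["opening"],4)); return s
E
python3 - <<'E'
from h import *
a=np.radians(14.1); q=rot(a); qp=rot(np.pi/2+PSI)
g=np.array([.4685+.038*np.cos(a),.2118+.038*np.sin(a)])
env.movel([.445,.0,.28],velocity=.3)
env.reach([*g,.14],q)
env.grip(.06,30)
env.movel([*g,.079],velocity=.12); st("down")
env.grip(.0,30); s=st("gripped")
env.movel([*g,.19],velocity=.2)
env.reach([.45,.06,.2],qp)
env.movel(pw(0,.118,.16),velocity=.25); st("over")
c3=cal("wrist"); p,d=camera("wrist"); cv2.imwrite("pics/w3.png",p); np.savez("pics/w3.npz",p=p,d=d,R=c3[1],t=c3[2])
h=cv2.cvtColor(p,cv2.COLOR_BGR2HSV)
E
```

```text
down 7.09 [0.5057 0.221  0.0792] press 0.0113 0.4586 F [ 0.29 -0.5   0.65] open 0.06
gripped 7.47 [0.5059 0.2214 0.0799] press 0.0115 0.459 F [-1.33  0.17  6.06] open 0.0282
over 10.28 [ 0.4774 -0.1172  0.1599] press 0.0 0.1194 F [-0.17  0.26 -0.24] open 0.0283
```

View pics/w3.png

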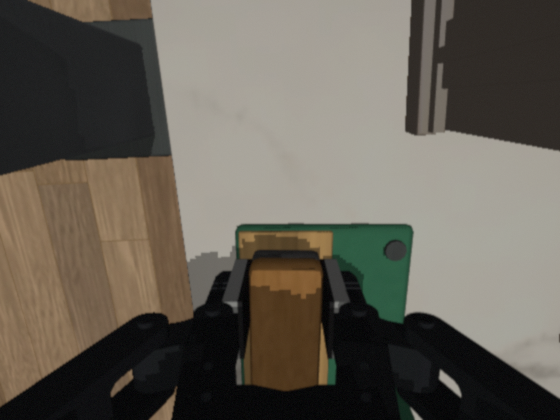

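The wrist view shows the duster held square (pixels 250..321) and centred over the bed (238..333). Lay it down and slide to the stop.

```bash
python3 - <<'E'
from h import *
env.movel(pw(0,.118,.1),velocity=.12)
r=env.movel(pw(0,.118,.0915),velocity=.02,stop_force=3); s=st("laid %s"%r)
z=s["tcp_pos"][2]+.0008
env.movel(pw(0,.118,z),velocity=.05)
r=env.movel(pw(0,.078,z),velocity=.05,stop_force=8); st("slide %s"%r)
r=env.movel(pw(0,.058,z),velocity=.02,stop_force=5); st("stop %s"%r)
E
```

```text
laid True 11.36 [ 0.4778 -0.1187  0.0937] press 0.0005 0.118 F [-0.03  0.3   3.7 ] open 0.0283
slide False 12.56 [ 0.4753 -0.1583  0.0944] press 0.0 0.0783 F [-0.48  0.13 -0.23] open 0.0284
stop True 13.12 [ 0.4746 -0.1666  0.0941] press -0.0004 0.07 F [-0.84 -0.31 -0.1 ] open 0.0281
```

```bash
python3 - <<'E'
from h import *
z=env.get_state()["tcp_pos"][2]-.0006
r=env.movel(pw(0,.056,z),velocity=.02,stop_force=10); st("stop2 %s"%r)
env.dwell(.1); st()
E
```

```text
stop2 True 13.43 [ 0.4743 -0.1668  0.0937] press -0.0006 0.0698 F [-0.39  0.48  5.13] open 0.0281
 13.53 [ 0.4743 -0.1667  0.0937] press -0.0006 0.0698 F [-1.14  0.38  4.77] open 0.0282
```

```bash
python3 - <<'E'
from h import *
env.grip(.05); s=st("released")
env.movel(pw(0,.071,.13),velocity=.1)
env.movel(pw(0,.10,.22),velocity=.25)
c3=cal("wrist"); p,d=camera("wrist"); np.savez("pics/w4.npz",p=p,d=d,R=c3[1],t=c3[2])
cv2.imwrite("pics/w4.png",cv2.resize(p[150:420,150:450],None,fx=2,fy=2))
W=cloud(c3,d); h=cv2.cvtColor(p,cv2.COLOR_BGR2HSV)
L=(W[...,:2]-PO); X=L@PX; Y=L@PY; Z=W[...,2]
m=(abs(Z-.040)<.005)&(abs(X)<.03)&(Y>.0)&(Y<.1)
m=m.astype(np.uint8); cs,_=cv2.findContours(m,0,2); k=max(cs,key=cv2.contourArea).reshape(-1,2)
pts=np.array([ray(c3,u,v,.040)[:2]-PO for u,v in k]); pts=np.stack([pts@PX,pts@PY],1).astype(np.float32)
print("duster press frame",cv2.minAreaRect(pts),pts.min(0),pts.max(0))
m=(abs(Z-.014)<.005)&(h[...,0]>8)&(h[...,0]<28)&(h[...,1]>70)&(abs(X)<.04)
print("bed x",np.nanpercentile(X[m],[0.5,99.5]),"y max",np.nanpercentile(Y[m],99.8))
mk=(Z>.125)&(Z<.19)&(np.hypot(X,Y)<.09)&(np.hypot(X,Y)>.04)
print("knob",np.median(X[mk]),np.median(Y[mk]),Z[mk].max(),mk.sum()); st()
E
```

```text
released 13.88 [ 0.4736 -0.1664  0.0931] press -0.0013 0.0701 F [-0.26  0.26  0.9 ] open 0.0498
duster press frame ((-0.0010882914066314697, 0.04267408326268196), (0.02847285568714142, 0.08384490013122559), 0.09622415155172348) [-0.01535664  0.00072907] [0.01313796 0.08460598]
bed x [-0.02962875  0.02957277] y max 0.11255250821025702
  return _methods._mean(a, axis=axis, dtype=dtype,
  ret = ret.dtype.type(ret / rcount)
Traceback (most recent call last):
ValueError: zero-size array to reduction operation maximum which has no identity
```

View pics/w4.png

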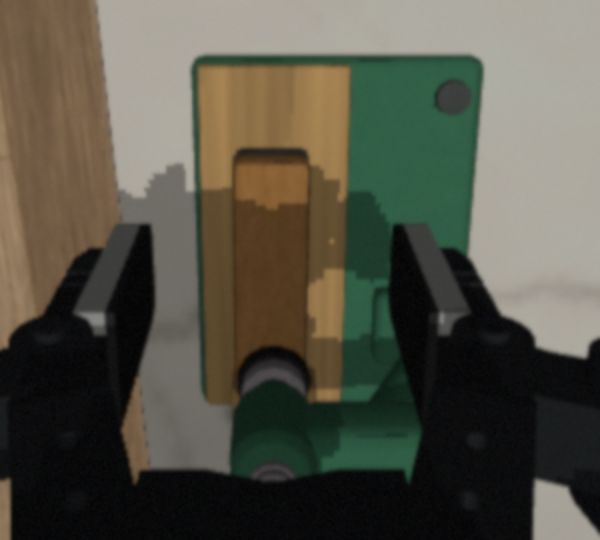

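View: duster (crop pixels 235..308, end at row 150) on the bed, under the pad (272,375). It is square to 0.1° and 1 mm off centre. The end reads about 2 mm out, so I'll nudge the +y end with closed fingers to be sure it sits against the stop.

```bash
python3 - <<'E'
from h import *
env.grip(.0)
env.movel(pw(-.001,.112,.14),velocity=.2)
env.movel(pw(-.001,.112,.096),velocity=.12); st("behind")
for i in range(2):
    r=env.movel(pw(-.001,.085,.096),velocity=.025,stop_force=7); s=st("push %s"%r); 
    if not r: break
env.movel(pw(-.001,.112,.096),velocity=.1)
env.movel(pw(-.001,.112,.2),velocity=.25); st()
E
```

```text
behind 16.57 [ 0.4764 -0.1249  0.0967] press -0.0005 0.1117 F [ 0.04 -1.09 -0.08] open 0.0
push True 17.32 [ 0.4748 -0.1425  0.0958] press -0.0013 0.0941 F [-0.24  0.05  1.1 ] open 0.0
push True 17.53 [ 0.4745 -0.1426  0.0954] press -0.0016 0.094 F [ 0.95  0.34 -0.18] open 0.0001
 18.43 [ 0.4759 -0.125   0.2004] press -0.0011 0.1116 F [ 0.75 -0.56  0.13] open 0.0001
```

The end reads 83 mm both ways (82 ±1 expected) and does not yield to a 7 N push, so it is seated. Next: locate the knob, grasp it, and start turning in short steps.

```bash
python3 - <<'E'
from h import *
env.movel(pw(-.02,.02,.29),velocity=.25)
s=env.get_state(); c3=cal("wrist"); p,d=camera("wrist"); np.savez("pics/w5.npz",p=p,d=d,R=c3[1],t=c3[2]); cv2.imwrite("pics/w5.png",p)
W=cloud(c3,d); L=W[...,:2]-PO; X=L@PX; Y=L@PY; Z=W[...,2]; R=np.hypot(X,Y)
for lo,hi in((.125,.145),(.145,.156),(.156,.175)):
    m=(Z>lo)&(Z<hi)&(R<.08); print(lo,m.sum(), (np.median(X[m]),np.median(Y[m]),np.median(Z[m])) if m.any() else "")
m=(Z>.15)&(Z<.175)&(R<.085); v,u=np.nonzero(m); 
if m.any(): print("top px",u.mean(),v.mean(),"z",np.percentile(Z[m],[50,95]),"R",np.hypot(np.mean(X[m]),np.mean(Y[m])),"th",np.arctan2(-Y[m].mean(),X[m].mean())-.9)
st()
E
```

```text
0.125 2327 (np.float64(0.007364682829728916), np.float64(-0.0141289091714291), np.float64(0.12902387254853306))
0.145 0 
0.156 0 
 19.14 [ 0.4521 -0.2138  0.2882] press -0.0204 0.0217 F [-0.69  1.41  0.99] open -0.0
```

View pics/w5.png

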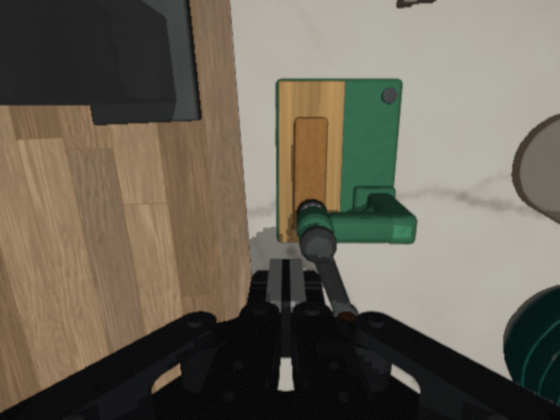

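The knob base peeks out at (347,315), with the hub at (318,240). I'll use the crank arm's line here plus the knob in the earlier top and wrist pictures.

```bash
python3 - <<'E'
from h import *
def an(nm,c3,lo,hi,rl,rh,y1=-.01):
    z=np.load(f"pics/{nm}.npz"); W=cloud(c3,z["d"]); L=W[...,:2]-PO; X=L@PX; Y=L@PY; Z=W[...,2]; R=np.hypot(X,Y)
    m=(Z>lo)&(Z<hi)&(R>rl)&(R<rh)&(Y<y1); v,u=np.nonzero(m)
    if m.sum(): print(nm,lo,m.sum(),"px",u.mean(),v.mean(),"xyz",X[m].mean(),Y[m].mean(),Z[m].mean(),"R",R[m].mean(),"th",np.arctan2(-Y[m].mean(),X[m].mean())-.9)
cw=cal("wrist")[0]
def w(nm): z=np.load(f"pics/{nm}.npz"); return cw,z["R"],z["t"]
for nm in("w2","w5"):
    an(nm,w(nm),.105,.135,.015,.03); an(nm,w(nm),.105,.135,.03,.048); an(nm,w(nm),.12,.18,.05,.08)
an("top0",cal("top"),.135,.19,.03,.09); an("top0",cal("top"),.105,.135,.02,.05);an("side0",cal("side"),.13,.19,.03,.09,.2)
E
```

```text
w2 0.105 368 px 325.5244565217391 335.7608695652174 xyz 0.008398371790688518 -0.020404680356816897 0.12786466564002344 R 0.02245666685743987 th 0.28033827693070357
w2 0.105 410 px 333.28536585365856 354.1707317073171 xyz 0.014477375557388211 -0.03590593766653977 0.1278083570789849 R 0.03893161882414435 th 0.28753194530844495
w2 0.12 527 px 343.44781783681213 376.32637571157494 xyz 0.021397665343045897 -0.04954161119824344 0.1341123987040777 R 0.05421544076884195 th 0.26308491745429696
w5 0.105 391 px 328.7647058823529 273.4117647058824 xyz 0.008165555955010896 -0.020314583119608397 0.12787526009030398 R 0.02228230252597096 th 0.28860541564099085
w5 0.105 451 px 336.2949002217295 293.509977827051 xyz 0.014080107249341025 -0.035892084318229975 0.1278068872722772 R 0.03877029252366919 th 0.296954084486572
w5 0.12 317 px 345.9305993690852 312.8264984227129 xyz 0.02090543720710428 -0.048685104349314424 0.1318829539181338 R 0.05316778178284373 th 0.2652038244814586
top0 0.135 24 px 334.9166666666667 216.625 xyz 0.01955123352655321 -0.05719889632271635 0.16795515423353913 R 0.060664883430708715 th 0.34143503748241566
top0 0.105 25 px 327.76 219.68 xyz 0.011356478240011136 -0.032450985712668697 0.12729797667569456 R 0.03461669523060778 th 0.33415902919718066
side0 0.13 95 px 321.3578947368421 248.9578947368421 xyz 0.01905238798511193 -0.058884504448614435 0.15429165682497303 R 0.062001733609223696 th 0.3578717486680437
```

```bash
cat >> h.py <<'E'
def kp(th,z0,r=.06,off=(0,0)):  # knob TCP pose at crank th
    b=th+.9; return pw(r*np.cos(b)+off[0],-r*np.sin(b)+off[1],z0-.006*(th-.305))
def ft(th,l=""):
    s=env.get_state(); b=th+.9; t=-np.sin(b)*PX-np.cos(b)*PY; n=np.cos(b)*PX-np.sin(b)*PY; F=s["force"]
    d=s["tcp_pos"][:2]-PO; x,y=d@PX,d@PY
    print(l,"t%.2f th%.3f act%.3f R%.4f z%.4f | Ft %.2f Fr %.2f Fz %.2f"%(s["time"],th,np.arctan2(-y,x)%(2*np.pi)-.9,np.hypot(x,y),s["tcp_pos"][2],F[:2]@t,F[:2]@n,F[2]))
    return s
E
python3 - <<'E'
from h import *
Z0=.2095; th=.305
env.grip(.05)
env.movel(kp(th,.25),velocity=.25)
env.movel(kp(th,Z0),velocity=.12,stop_force=15); ft(th,"at")
env.grip(0,60); st("grip"); ft(th)
for i in range(4):
    th+=.15; r=env.movel(kp(th,Z0),velocity=.05,stop_force=30); ft(th,r)
E
```

```text
at t20.70 th0.305 act0.301 R0.0596 z0.2099 | Ft -0.45 Fr -0.65 Fz -0.19
grip 21.1 [ 0.4906 -0.2938  0.2104] press 0.022 -0.0562 F [0.37 0.48 4.89] open 0.0165
 t21.10 th0.305 act0.297 R0.0604 z0.2104 | Ft -0.50 Fr -0.34 Fz 4.89
False t21.43 th0.455 act0.415 R0.0603 z0.2098 | Ft -5.42 Fr -0.11 Fz 2.14
False t21.77 th0.605 act0.561 R0.0601 z0.2090 | Ft -5.39 Fr -0.80 Fz 2.28
False t22.10 th0.755 act0.711 R0.0600 z0.2081 | Ft -5.12 Fr -0.28 Fz 2.20
False t22.43 th0.905 act0.861 R0.0600 z0.2072 | Ft -5.94 Fr -0.07 Fz 2.06
```

```bash
python3 - <<'E'
from h import *
Z0=.2095; th=.905; base=[]
def tang(th):
    s=env.get_state(); b=th+.9; t=-np.sin(b)*PX-np.cos(b)*PY; return -(s["force"][:2]@t)
while th<3.2:
    th+=.1; r=env.movel(kp(th,Z0),velocity=.04,stop_force=20); ft(th,r); f=tang(th)
    if r: break
    if len(base)>=4 and f>np.median(base)+1.6: break
    base.append(f)
print("base",np.median(base))
E
```

```text
False t22.73 th1.005 act0.958 R0.0599 z0.2066 | Ft -6.49 Fr -0.15 Fz 0.89
False t23.03 th1.105 act1.057 R0.0599 z0.2061 | Ft -6.84 Fr -1.06 Fz 1.46
False t23.33 th1.205 act1.157 R0.0598 z0.2055 | Ft -5.82 Fr -0.08 Fz 0.72
False t23.63 th1.305 act1.257 R0.0598 z0.2049 | Ft -6.52 Fr -0.36 Fz 0.74
False t23.93 th1.405 act1.358 R0.0597 z0.2042 | Ft -6.89 Fr -0.90 Fz 1.88
False t24.23 th1.505 act1.458 R0.0597 z0.2036 | Ft -5.79 Fr -0.17 Fz 1.85
False t24.53 th1.605 act1.557 R0.0597 z0.2031 | Ft -6.06 Fr -0.79 Fz 2.40
False t24.83 th1.705 act1.658 R0.0596 z0.2024 | Ft -7.04 Fr -0.15 Fz 2.72
False t25.13 th1.805 act1.759 R0.0596 z0.2018 | Ft -6.23 Fr -0.21 Fz 3.26
False t25.43 th1.905 act1.860 R0.0596 z0.2012 | Ft -5.93 Fr 0.52 Fz 3.93
False t25.73 th2.005 act1.961 R0.0595 z0.2005 | Ft -6.32 Fr 0.67 Fz 4.48
False t26.03 th2.105 act2.063 R0.0595 z0.1999 | Ft -6.37 Fr 1.99 Fz 5.76
False t26.33 th2.205 act2.165 R0.0595 z0.1993 | Ft -6.45 Fr 2.63 Fz 6.32
False t26.63 th2.305 act2.263 R0.0594 z0.1987 | Ft -6.37 Fr 0.93 Fz 7.75
False t26.93 th2.405 act2.359 R0.0595 z0.1981 | Ft -6.92 Fr 1.47 Fz 10.08
False t27.23 th2.505 act2.456 R0.0595 z0.1975 | Ft -8.77 Fr 2.00 Fz 11.46
base 6.374832508991936
```

```bash
python3 - <<'E'
from h import *
Z0=.2095; th=2.605
r=env.movel(kp(th,Z0),velocity=.04,stop_force=14); s=ft(th,r); env.dwell(.3); ft(th,"settled")
E
```

```text
False t27.53 th2.605 act2.552 R0.0594 z0.1969 | Ft -9.61 Fr 1.72 Fz 12.29
settled t27.83 th2.605 act2.552 R0.0594 z0.1970 | Ft -8.80 Fr 2.22 Fz 12.55
```

```bash
python3 - <<'E'
from h import *
Z0=.2095; th=2.665
r=env.movel(kp(th,Z0),velocity=.04,stop_force=14); s=ft(th,r)
E
```

```text
False t28.08 th2.665 act2.607 R0.0594 z0.1966 | Ft -11.68 Fr 2.09 Fz 13.81
```

Feel: about 5 N over free turning (≈50 N at the pad). By angle, touch was at 2.22 to 2.31, which gives 41 to 55 N. Relax, release, retreat and check.

```bash
python3 - <<'E'
from h import *
s=env.get_state(); P=s["tcp_pos"]
env.movel(P,velocity=.03); ft(2.607,"relaxed")
env.grip(.045); ft(2.607,"open")
env.movel(P+[0,0,.06],velocity=.12)
env.movel(pw(-.02,.10,.3),velocity=.25)
c3=cal("wrist"); p,d=camera("wrist"); np.savez("pics/w6.npz",p=p,d=d,R=c3[1],t=c3[2])
W=cloud(c3,d); L=W[...,:2]-PO; X=L@PX; Y=L@PY; Z=W[...,2]; R=np.hypot(X,Y)
m=((abs(Z-.040)<.006)&(abs(X)<.03)&(Y>.03)&(Y<.1)).astype(np.uint8); cs,_=cv2.findContours(m,0,2); k=max(cs,key=cv2.contourArea).reshape(-1,2)
pts=np.array([ray(c3,u,v,.040)[:2]-PO for u,v in k]); pts=np.stack([pts@PX,pts@PY],1).astype(np.float32)
print("duster",cv2.minAreaRect(pts),pts.min(0),pts.max(0))
m=(Z>.13)&(Z<.18)&(R>.045)&(R<.08); print("knob th",np.arctan2(-Y[m].mean(),X[m].mean())%(2*np.pi)-.9,R[m].mean(),m.sum())
ps,_=camera("side"); a=p[100:400,170:430]; b=ps[215:365,250:410]
cv2.imwrite("pics/w6.png",np.hstack([cv2.resize(a,(390,450)),cv2.resize(b,(400,450))])); st()
E
```

```text
relaxed t28.36 th2.607 act2.592 R0.0593 z0.1969 | Ft -4.62 Fr 1.78 Fz 5.24
open t28.74 th2.607 act2.615 R0.0595 z0.1964 | Ft -0.26 Fr 0.35 Fz -0.43
duster ((-0.001168317161500454, 0.056592825800180435), (0.02820626273751259, 0.05362212657928467), 0.5199770331382751) [-0.01548779  0.02971788] [0.01275557 0.08345903]
knob th 2.6728136490010987 0.05951227405724263 838
 30.02 [ 0.4554 -0.1364  0.299 ] press -0.021 0.0992 F [ 0.33 -0.09  0.01] open 0.0448
```

View pics/w6.png

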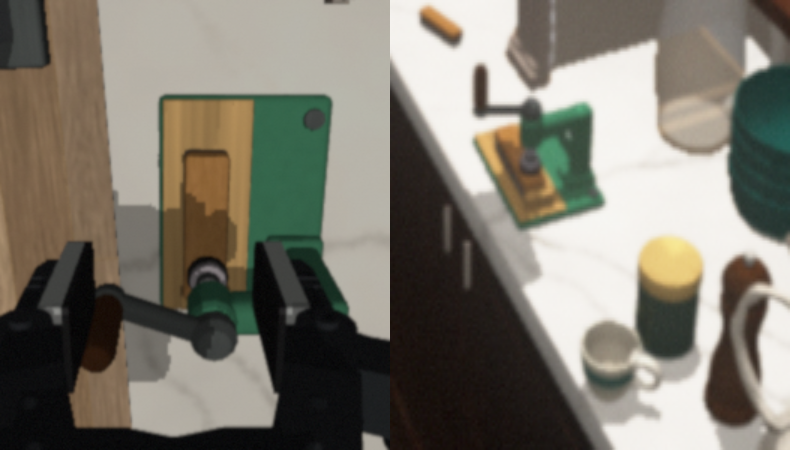

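The close view shows the duster square on the bed (190..228), the pad down on it (210,275) and the crank standing free. The side view shows the bystanders unmoved. Handing in.

```bash
python3 - <<'E'
from h import *
job.job_done(); st()
E
```

```text
the job is handed in; nothing more can be done
the job is handed in; nothing more can be done
```

The larger duster is clamped felt down in the press, and I handed the job in at about 30 s on the robot's clock with the robot touching nothing. The hand-in reports no verdict.

**Seating:** I laid the duster on the bed, slid it to the end stop, and confirmed it with a 7 N push on its +y end, which did not move it. After clamping it reads about 1 mm off centre and square to within 0.5°. Its +y end read 83 to 85 mm at different times, against 82 mm expected, so up to 1–2 mm there is unexplained. I put it down to the 2 mm camera calibration.

**Clamping:** I turned the crank from about 0.30 to 2.61 rad by gripping the knob. At the end the knob force was about 5.3 N over free turning, which is about 53 N at the pad. The angle turned since touch (at 2.22 to 2.31 rad) puts it at 41 to 55 N. Both are inside 25 to 70 N and well short of the 90 N that crushes.

**Disagreements:**
- Free turning read about 6.4 N at the end of each step instead of the 9 N stated, so the clamping force is judged as the rise over that baseline.
- The final picture put the crank at 2.67 rad, against 2.61 from the hand.

**Bystanders:** I did not touch any of the other things. The tea tin, cup, pepper mill and small duster looked unmoved in the last side crop, and I did not look at the tumbler and creamer again.

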